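Lock the record card, then hold a spring clip open over its edge

ROBOT

A 6-joint arm with a two-finger parallel gripper is mounted at the origin on the work surface. World frame = base frame: x ahead of the robot, y to its left, z up, the work surface at z = 0. Lengths are in m, angles in rad, forces in N, time in s.
With the tool pointing down it reaches from about 0.375 to 0.925 m from the base axis. Payload 5.7 kg.
Tool frame: the origin (TCP) lies between the finger pads; the fingertips stand 14 mm ahead of it and the grasp point (between the pads) lies 5 mm behind it; z points along the fingers, y is the line along which they close (so a half turn about z gives the same grasp; the last joint's range is limited). The gripper opens to 85 mm and grips with 20 to 120 N. Pads are 22 mm wide; open, the fingers measure 114 mm over their backs; the gripper's body (76 mm by 85 mm) begins 54 mm behind the grasp point. The pads swing forward as they close: fully open they stand 13 mm farther back than shut.
Start: joints at [1.215, 0.359, 1.51, -0, 1.272, -0.115], TCP at [0.143, 0.583, 0.245] pointing down, gripper open.
Joint ranges: [-2.97, 2.97], [-1.01, 2.36], [0.21, 2.38], [-0.96, 4.11], [0.2, 2.71], [-2.98, 2.98]. Speed limits (rad/s): [2.39, 2.39, 3.14, 3.14, 3.14, 3.14].

INTERFACE

Orientations are given as a rotation vector (axis times angle).
In Python, from plant import * gives the robot as it stands.
- The arm moves only by the tool step_arm, never from a script. Its argument "steps" is a list that holds one entry, the list of rows, each a list of 7 numbers: the opening, from -1 (shut) to 1 (fully open), then the shift along the tool's x, y, z in units of 40 mm (1.0 is 40 mm), then the turn, a rotation vector about the tool's x, y, z in degrees. In form: [[[gripper, x, y, z, wx, wy, wz], ...]]. A call has 1 to 5 rows; each row shifts and turns the commanded pose from where the row before left it, along the tool's axes as they then stand; what a row does not reach is not made up. A row lasts 1/10 s, in which the tool goes at most 50 mm and 8.59 degrees, less where a joint would pass 70% of its speed; a pose out of reach is approached as far as the arm can. A call is refused whole if a number of a shift passes 1 or a number of a turn 8.59, either way. A call with a gripper value outside its range is refused whole. The fingers move at their own pace and stop on an object; the grip force is fixed at half the most. Time passes only in rows, so rows that do not move let the fingers close. It gives the time, the measured TCP pose, the force, the opening and the grip force at its end, in the units of the state.
- sense(): the state, without advancing time (a new reading comes with each control period).
- get_image(name): name is "side" or "top" or "wrist"; returns the picture (480x640x3 uint8, blue, green, red); there is no depth.
- get_calibration(name): a dict with "mtx" (3x3 intrinsics, pixels), "world_from_camera" (4x4, takes a point from camera to world coordinates). Camera axes: x right, y down, z forward; pixel columns grow to the right and rows downward; lengths in m; the calibration is good to about 2 mm. A picture is of the moment at which its call begins: read the wrist's pose just before it. get_calibration takes no time and is no camera call; for the wrist camera it gives the pose at the moment of the call.
- finish_job(): hands the job in; it is judged then, once.
Trained networks look in the newest picture that a camera, given by its name, has taken for a name from the list of things; names that differ only in an ending like _2 or _b are one class to them, and where a whole thing is asked for, a point or a joint stands for the part that bears it (a point fixed in the world has none). Each returns a list of dicts, best first, with "conf" (0 to 1); they miss things now and then, are a little off and sometimes report something else, mostly with a low value. They report only what shows in the picture. A call takes as long as a camera call. They do not tell look-alikes from the thing itself.
- cut_out(camera, label): "pixels" (480x640 bool, what is visible of it) and "point" ([column, row] in pixels, amid what is visible of it).
- tip_of(camera, label): "point" ([column, row] in pixels: a listed point, or the origin of a listed thing).
The state is a dict: "t": time; "joint_pos": joint angles; "qvel": joint speeds; "effort": joint torques, N m; "eef_pos": TCP position; "orientation": TCP orientation; "wrist_force": force on the tool from outside, world axes, zero at the start; "moment": the same for the moment, N m; "opening": finger opening in m; "grasp_force": force on a finger pad.
Only numpy, scipy, OpenCV 4.12 (cv2) and the standard library are available. Lean on these libraries where they do the work, as an engineer would, in place of code of your own. Each camera call takes 0.05 s, during which the arm holds its last target. There are 200 camera calls.

TASK

Swing the brass latch of the card stand closed until it rests in its catch, so the record card is locked in. Then squeeze the red spring clip open, lift it off the rack and bring it, jaws down, over the card's top edge at the red mark so that its jaw tips reach about 15 mm down on both sides of the card without touching it. Finish holding it there, wide open and upright, ready for a colleague to slip a photo in; leave everything else on the table where it is.

Things in the scene. Friction and masses are not known exactly. Their poses are not given: they have to be found in the camera images.
- latch (a joint): angle of the card stand's brass latch, rad: 0 = closed, in its catch (a hard stop); starts at 0.5 to 1.0; at most 1.3. A flat bar 125 mm long that swings level about an upright pivot; seen from above it turns anticlockwise to open, clockwise to close. Slightly stiff (under 1 N at the post); it stays where it is left.
- latch_pivot (a point): point on the latch's pivot axis, 34 mm above the table. The point's axes are the stand's: closed, the bar runs along its +y; open by angle a, it points along (-sin a, cos a) of its x and y. The card stands 45 mm from the closed bar on the +x side.
- latch_post (a point): top of the latch's upright thumb post, 114 mm above the table, 95 mm from the pivot axis. The post is brass, 12 mm thick, with a black ball end 15 mm thick; it rises from the bar, whose top is 45 mm above the table, and swings with it. It can be pushed or pinched from above.
- card: the white record card, stiff, 3 mm thick and 110 mm wide, standing upright and fixed in the grey stand (base 25 mm high, 190 mm long); its top edge is 120 mm above the table. Origin at the middle of its lower edge, 25 mm above the table. Its y runs along the edge, its x square to the card's face, z up.
- card_mark (a point): middle of the card's top edge, above the red mark (16 mm wide, on both faces). Axes as the card's: y along the edge, x square to the face, z up.
- clip: the red spring clip, 36 mm wide, about 64 g. Origin on its hinge pin (10 mm thick), which at the start rests on the rack's rail, 80 mm above the table, jaws down. y runs along the pin and rail; x is the way the handles are squeezed together; z up. Jaw tips 34 mm below the pin, 32 mm when fully open: with the pin 17 mm above the card's edge they reach 15 mm down the card.
- clip_grip (a point): point midway between the red clip's two flat handles (on +x and -x), 36 mm above the pin: squeeze here from above. At rest the handles lean apart, 54 mm over their top ends, which are 42 mm above the pin; fully open they stand upright and parallel, 26 mm over their outer faces, from 8 to 48 mm above the pin. Squeezed evenly, the pin stays on the rail.
- rack: wooden foot (85 x 185 x 14 mm, fixed) with an upright aluminium rail, 6 mm thick, 170 mm long along y, top 75 mm above the table; the two clips bite it from above. Origin under its middle.
- clip_jaw (a joint): how far each jaw of the red clip is open, rad: 0 = biting the 6 mm rail, 0.31 = fully open (hard stop): mouth about 26 mm wide at the jaw tips, 14 mm wide 15 mm below the pin. Both jaws turn alike. The spring takes about 5 N on each handle to start and 8 N to hold fully open; a firmer squeeze does no harm. Let go, it snaps shut.
- black_clip: a black clip of the same make on the same rail, about 80 mm from the red one, on either side of it; leave it. Origin on its hinge pin.
- cup: teal paper cup with a wooden stick in it, 78 mm across, 100 mm high (stick to about 140 mm); leave it. Origin under its centre.
- bottle: white plastic bottle, 56 mm across, 150 mm high; leave it. Origin under its centre.
- jar: small amber jar, 60 mm across, 65 mm high; leave it. Origin under its centre.
- find: dark lumpy archaeological find, 100 x 50 x 48 mm; leave it. Origin under its middle.
- brush: brush lying on the table, 170 mm long; leave it. Origin under its middle.
- stick: flat wooden modelling stick, 150 x 10 x 6 mm, lying on the table; leave it. Origin under its middle.
Things that resemble listed ones, but are neither listed nor needed, are in the scene too. What is shaped like the part that bears latch but blue or pink is not meant.

How it is judged:
By the outcome, as a careful person would: the job done as asked, in the order asked, and still so for the second after the job is handed in, while the arm keeps its last pose, push and grip.
It also fails if it takes over 58 s, if anything falls off the work surface, if the arm or the gripper's body presses on something with over 40 N, if the wrist force passes 120 N, or if a joint passes its speed limit or range.

## Working session

There is one attempt and no reset: what is moved stays moved. The work goes in short steps, Python scripts to look and compute and a tool call to move; the robot and the scene stay as the last step left them, time stands still between calls to the robot, and variables do not carry over. Pictures are saved under pics/ and viewed, at most 10 in all, crops included, and the job is handed in when it is done.

Besides the shell and the picture viewer there is one more tool, called after "Call:" by a JSON object that holds its "fn" and its "kwargs", one argument or row to a line. step_arm: Moves the arm, as the interface text tells. Its arguments: {"type":"object","properties":{"steps":{"type":"array","items":{"type":"array","items":{"type":"array","items":{"type":"number"}}}}},"required":["steps"]}

```bash
ls; mkdir -p pics; cat > h.py <<'E'
from plant import *
import numpy as np, cv2
from scipy.spatial.transform import Rotation as R
def ray(cam,px):
    c=get_calibration(cam);M=np.array(c["mtx"]);T=np.array(c["world_from_camera"])
    d=T[:3,:3]@np.linalg.solve(M,[px[0],px[1],1.]);return T[:3,3],d
def atz(cam,px,z):
    o,d=ray(cam,px);return o+d*(z-o[2])/d[2]
def tri(obs):
    A=0;b=0
    for cam,px in obs:
        o,d=ray(cam,px);d=d/np.linalg.norm(d);P=np.eye(3)-np.outer(d,d);A=A+P;b=b+P@o
    return np.linalg.solve(A,b)
def proj(cam,p):
    c=get_calibration(cam);T=np.linalg.inv(np.array(c["world_from_camera"]));q=T[:3,:3]@p+T[:3,3];u=np.array(c["mtx"])@q;return u[:2]/u[2]
E
python3 - <<'E'
from h import *
for c in ["top","side"]:
    cv2.imwrite(f"pics/{c}0.png",get_image(c))
    for n in ["latch_pivot","latch_post","card_mark","clip","clip_grip","black_clip","rack","cup","bottle"]:
        print(c,n,[(np.round(r["point"]).tolist(),round(r["conf"],2)) for r in tip_of(c,n)][:3])
s=sense();print(s["t"],s["eef_pos"],s["orientation"],s["opening"])
E
```

```text
pics
top latch_pivot [([512.0, 375.0], 0.84), ([266.0, 365.0], 0.82), ([297.0, 256.0], 0.76)]
top latch_post [([219.0, 370.0], 0.76), ([476.0, 372.0], 0.71), ([256.0, 272.0], 0.61)]
top card_mark [([274.0, 230.0], 0.93)]
top clip [([452.0, 224.0], 0.86), ([259.0, 271.0], 0.51)]
top clip_grip [([454.0, 224.0], 0.7)]
top black_clip [([417.0, 247.0], 0.89)]
top rack [([430.0, 245.0], 0.58)]
top cup [([149.0, 290.0], 0.86)]
top bottle [([149.0, 225.0], 0.69)]
side latch_pivot [([233.0, 474.0], 0.82), ([233.0, 246.0], 0.66), ([337.0, 257.0], 0.65)]
side latch_post [([234.0, 404.0], 0.83), ([309.0, 208.0], 0.81), ([220.0, 197.0], 0.53)]
side card_mark [([352.0, 213.0], 0.57)]
side clip [([400.0, 370.0], 0.68)]
side clip_grip [([402.0, 357.0], 0.68), ([310.0, 206.0], 0.44)]
side black_clip [([371.0, 340.0], 0.83), ([338.0, 168.0], 0.34)]
side rack [([468.0, 359.0], 0.73), ([379.0, 376.0], 0.6), ([401.0, 370.0], 0.29)]
side cup [([287.0, 178.0], 0.55), ([472.0, 362.0], 0.23)]
side bottle [([341.0, 169.0], 0.75), ([353.0, 211.0], 0.31)]
1.0 [0.1431026  0.5826725  0.24527286] [-3.77311925e-01 -3.11883856e+00  1.36533707e-04] 0.08542206004082857
```

View pics/top0.png

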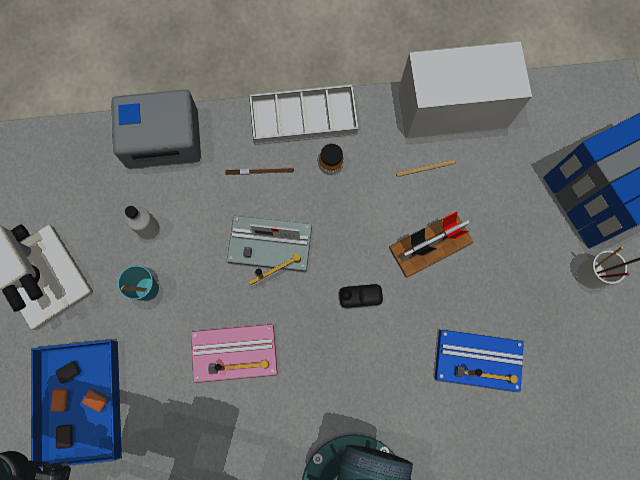

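View pics/side0.png

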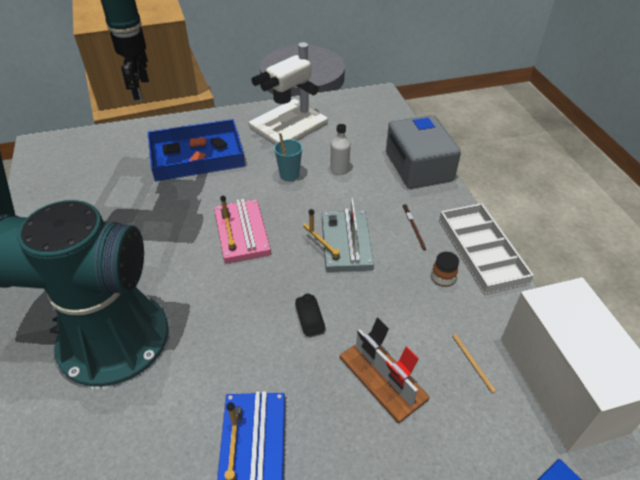

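The top view shows the grey-green stand with the card near (272,230), the brass latch pivot at (297,257) and its post at (257,272), open. The red clip is at (455,224) and the black clip at (417,243) on the rack. The pink and blue stands are decoys.

```bash
python3 - <<'E'
from h import *
p=lambda n,*v:print(n,*[np.round(x,4) for x in v])
g=dict(pivot=((297,256),(337,257),.034),post=((256,272),(309,208),.114),mark=((274,230),(352,213),.12),clip=((452,224),(400,370),.08),grip=((454,224),(402,357),.116),black=((417,247),(371,340),.08))
for n,(a,b,z) in g.items():
    t=atz("top",a,z);p(n,t,atz("side",b,z),tri([("top",a),("side",b)]))
for n,z in [("card",.09),("rack",.04),("latch",.04)]:
  for c in ["top","side"]:
    for r in cut_out(c,n)[:3]:
        ys,xs=np.nonzero(r["pixels"]);rc=cv2.minAreaRect(np.c_[xs,ys].astype(np.float32));p(n+c,r["conf"],r["point"],cv2.boxPoints(rc).tolist())
        if c=="top": p("  w",*[atz(c,q,z)[:2] for q in cv2.boxPoints(rc)])
T=np.array(get_calibration("top")["world_from_camera"]);print(T[:3,3],np.array(get_calibration("side")["world_from_camera"])[:3,3])
I=get_image("top")
cv2.imwrite("pics/crop.png",np.hstack([cv2.resize(I[200:290,215:325],None,fx=3.6,fy=3.6,interpolation=cv2.INTER_CUBIC),cv2.resize(I[200:290,380:490],None,fx=3.6,fy=3.6,interpolation=cv2.INTER_CUBIC)]))
E
```

```text
pivot [0.5285 0.0733 0.034 ] [0.5267 0.0648 0.034 ] [0.5301 0.0733 0.0241]
post [0.4848 0.1666 0.114 ] [0.4848 0.1659 0.114 ] [0.485  0.1667 0.1132]
mark [0.574  0.1183 0.12  ] [0.577 0.116 0.12 ] [0.5762 0.1183 0.1175]
clip [ 0.5558 -0.2876  0.08  ] [ 0.546  -0.2851  0.08  ] [ 0.5502 -0.2862  0.0825]
grip [ 0.5464 -0.2821  0.116 ] [ 0.5482 -0.279   0.116 ] [ 0.5462 -0.2811  0.1198]
black [ 0.5106 -0.2     0.08  ] [ 0.5148 -0.2062  0.08  ] [ 0.5145 -0.2019  0.0726]
cardtop 0.8 [275.6 230.5] [[250.099  235.0099]
 [251.1683 224.3168]
 [298.8911 229.0891]
 [297.8218 239.7822]]
  w [0.576  0.1744] [0.6009 0.1699] [0.5782 0.0628] [0.5535 0.0678]
racktop 0.89 [430.1 245.6] [[387.6    246.2   ]
 [461.6    209.2   ]
 [477.8    241.6001]
 [403.8    278.6   ]]
  w [ 0.5282 -0.1403] [ 0.5992 -0.3271] [ 0.517 -0.352] [ 0.4479 -0.1672]
latchtop 0.72 [245.9 364.2] [[214.8205 363.409 ]
 [266.8903 360.8055]
 [267.1945 366.8903]
 [215.1247 369.4938]]
  w [0.301  0.2818] [0.2945 0.1649] [0.2811 0.1654] [0.2875 0.2821]
latchtop 0.7 [491.1 374.3] [[464.4324 374.4055]
 [465.6757 366.946 ]
 [517.8919 375.6487]
 [516.6487 383.1082]]
  w [ 0.2188 -0.2712] [ 0.2347 -0.2766] [ 0.2037 -0.3891] [ 0.188  -0.3834]
latchtop 0.58 [270.3 270.5] [[246.0191 274.8573]
 [297.0275 249.9199]
 [301.5871 259.2463]
 [250.5787 284.1837]]
  w [0.4951 0.1956] [0.5417 0.0718] [0.5184 0.0634] [0.4721 0.1868]
latchside 0.84 [232.5 446.6] [[224.8245 478.9655]
 [227.0337 403.8539]
 [236.4079 404.1296]
 [234.1988 479.2411]]
latchside 0.72 [227.4 221.2] [[219.5523 196.4257]
 [225.8825 195.3248]
 [234.7853 246.5156]
 [228.455  247.6165]]
latchside 0.71 [404.2 366.9] [[380.5 368.5]
 [405.  344. ]
 [425.  364. ]
 [400.5 388.5]]
[0.23311419 0.07571213 1.39020857] [ 0.2505827  -0.76199193  1.00344907]
```

View pics/crop.png

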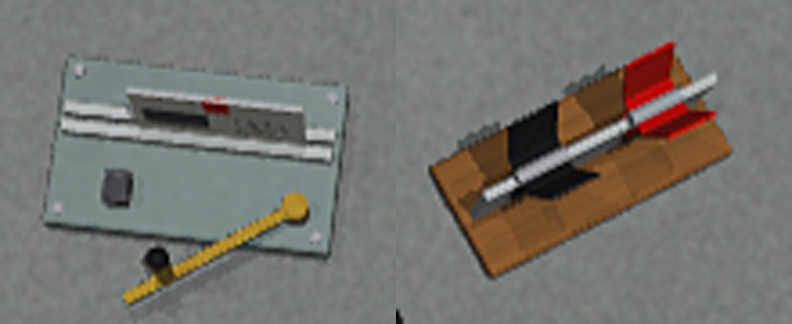

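The crop shows the ball end near top px (258.6,271.7) and the pivot near (296.7,257.2). The card's top edge runs (250,225)–(299,230), with the catch near (247.5,252). The rail runs (405,254)–(469,222), and the red handles centre near (455,225).

```bash
python3 - <<'E'
from h import *
a,b=atz("top",(250.3,225),.12),atz("top",(299.2,230),.12)
y=(a-b)/np.linalg.norm(a-b);print("card",a,b,np.linalg.norm(a-b),"mid",(a+b)/2,"yaw y",np.degrees(np.arctan2(y[1],y[0])))
c=atz("top",(215+65/3.6,200+57/3.6),.025);d=atz("top",(215+347/3.6,200+88/3.6),.025);v=c-d;print("base",np.linalg.norm(v),np.degrees(np.arctan2(v[1],v[0])))
pv=atz("top",(296.7,257.2),.045);po=atz("top",(258.6,271.7),.112);w=po-pv
print("pivot",pv,"post",po,np.linalg.norm(w[:2]),np.degrees(np.arctan2(w[1],w[0])))
r1,r2=atz("top",(405.3,254.2),.075),atz("top",(468.9,221.7),.075);v=r1-r2
print("rail",r1,r2,np.linalg.norm(v),np.degrees(np.arctan2(v[1],v[0])),"grip",atz("top",(455.5,225),.122))
s=sense();Rm=R.from_rotvec(s["orientation"]).as_matrix();print(Rm.round(3),s["t"])
E
```

```text
card [0.5910012  0.16974786 0.12      ] [0.56806329 0.06263241 0.12      ] 0.10954390875060468 mid [0.57953224 0.11619014 0.12      ] yaw y 77.91311995525852
base 0.1893657491860192 77.44275841044701
pivot [0.52335446 0.07429482 0.045     ] post [0.48525524 0.16103566 0.112     ] 0.09473923705979559 113.71254923355654
rail [ 0.49781455 -0.17220433  0.075     ] [ 0.55833449 -0.32853325  0.075     ] 0.16763470367151656 111.16302174209898 grip [ 0.54234688 -0.28332844  0.122     ]
[[-0.971  0.238 -0.   ]
 [ 0.238  0.971 -0.   ]
 [ 0.    -0.    -1.   ]] 1.35
```

```bash
cat >> h.py <<'E'
def plan(path,yaws,g,ns,start=None):
    """straight legs to path[i] with tool-y yaw (deg) yaws[i], tool down, ns[i] rows"""
    s=sense();p=np.array(s["eef_pos"]);Rm=R.from_rotvec(s["orientation"])
    if start is not None: p=np.array(start)
    for t,yw,n in zip(path,yaws,ns):
        p0=p.copy();c,q=np.cos(np.radians(yw)),np.sin(np.radians(yw))
        T=R.from_matrix(np.array([[-q,c,0],[c,q,0],[0,0,-1.]]))
        if abs((Rm.inv()*T).magnitude())>np.pi/2: T=T*R.from_rotvec([0,0,np.pi])
        dv=(Rm.inv()*T).as_rotvec()/n
        for i in range(n):
            d=Rm.inv().apply(p0+(np.array(t)-p0)*(i+1)/n-p)/.04
            d=d.round(3);w=np.degrees(dv).round(2);print([g,*d.tolist(),*w.tolist()])
            p=p+Rm.apply(d*.04);Rm=Rm*R.from_rotvec(np.radians(w))
        print("-- max",p.round(4))
E
python3 -c "
from h import *
plan([(.485,.163,.245)],[5.6],1,[14])"
```

```text
[1, -0.772, -0.582, 0.001, -0.0, 0.0, 5.04]
[1, -0.82, -0.512, 0.0, -0.0, 0.0, 5.04]
[1, -0.861, -0.438, 0.001, -0.0, 0.0, 5.04]
[1, -0.897, -0.361, 0.0, -0.0, 0.0, 5.04]
[1, -0.925, -0.28, 0.001, -0.0, 0.0, 5.04]
[1, -0.946, -0.199, 0.0, -0.0, 0.0, 5.04]
[1, -0.96, -0.114, 0.001, -0.0, 0.0, 5.04]
[1, -0.966, -0.029, 0.0, -0.0, 0.0, 5.04]
[1, -0.965, 0.055, 0.001, -0.0, 0.0, 5.04]
[1, -0.957, 0.14, 0.0, -0.0, 0.0, 5.04]
[1, -0.94, 0.224, 0.001, -0.0, 0.0, 5.04]
[1, -0.917, 0.305, 0.0, -0.0, 0.0, 5.04]
[1, -0.887, 0.385, 0.001, -0.0, 0.0, 5.04]
[1, -0.85, 0.461, 0.0, -0.0, 0.0, 5.04]
-- max [0.485 0.163 0.245]
```

Call:
{"fn": "step_arm", "kwargs": {
  "steps": [
    [[0.1,-0.77,-0.58,0,0,0,5.04],[0.1,-0.82,-0.51,0,0,0,5.04],[0.1,-0.86,-0.44,0,0,0,5.04],[0.1,-0.9,-0.36,0,0,0,5.04],[0.1,-0.92,-0.28,0,0,0,5.04]]
  ]
}}

```text
t: 1.85
eef_pos: [0.2658, 0.4318, 0.2454]
orientation: [1.053, 2.959, 0.0]
wrist_force: [0.6, -0.0, -0.5]
opening: 0.0474
grasp_force: 0.0
```

Call:
{"fn": "step_arm", "kwargs": {
  "steps": [
    [[0.1,-0.95,-0.2,0,0,0,5.04],[0.1,-0.96,-0.11,0,0,0,5.04],[0.1,-0.97,-0.03,0,0,0,5.04],[0.1,-0.96,0.06,0,0,0,5.04],[0.1,-0.96,0.14,0,0,0,5.04]]
  ]
}}

```text
t: 2.35
eef_pos: [0.3885, 0.2819, 0.2455]
orientation: [1.674, 2.658, 0.001]
wrist_force: [-0.0, 0.2, 0.3]
opening: 0.0471
grasp_force: 0.0
```

Call:
{"fn": "step_arm", "kwargs": {
  "steps": [
    [[0.1,-0.94,0.22,0,0,0,5.04],[0.1,-0.92,0.3,0,0,0,5.04],[0.1,-0.89,0.38,0,0,0,5.04],[0.1,-0.85,0.46,0,0,0,5.04],[0.1,0,0,0,0,0,0]]
  ]
}}

```text
t: 2.85
eef_pos: [0.4882, 0.1596, 0.2456]
orientation: [2.114, 2.32, 0.001]
wrist_force: [0.5, 0.9, 0.0]
opening: 0.0468
grasp_force: 0.0
```

```bash
python3 - <<'E'
from h import *
im=get_image("wrist");cv2.imwrite("pics/w1.png",im)
for n,z in [("latch_post",.112),("latch_pivot",.045),("card_mark",.12)]:
    for r in tip_of("wrist",n): print(n,np.round(r["point"]),round(r["conf"],2),atz("wrist",r["point"],z).round(4))
E
```

```text
latch_post [28. 42.] 0.67 [0.2875 0.267  0.112 ]
latch_post [537. 382.] 0.53 [0.6749 0.0482 0.112 ]
latch_pivot [352. 294.] 0.79 [0.5202 0.0832 0.045 ]
latch_pivot [100. 181.] 0.78 [0.2863 0.169  0.045 ]
card_mark [440. 298.] 0.77 [0.5754 0.1216 0.12  ]
```

View pics/w1.png

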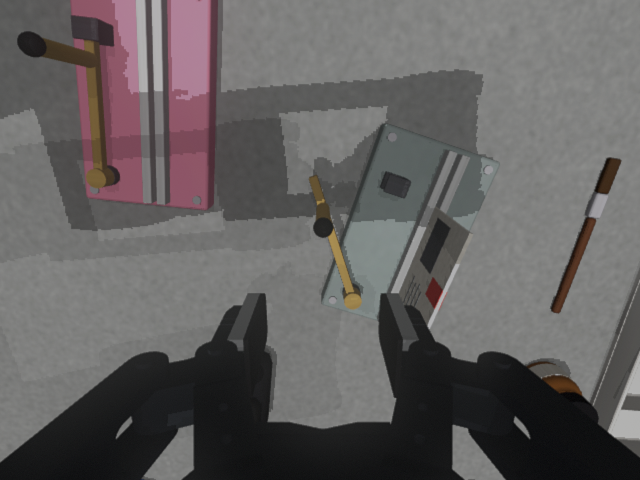

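The wrist view shows the ball at (323,227) between the fingers' column range, the pivot at (353,299) and the card mark at about (440,292).

```bash
python3 - <<'E'
from h import *
po=atz("wrist",(323,227),.109);pv=atz("wrist",(353,299),.045);print(po,pv,atz("wrist",(396,185),.04),proj("wrist",np.array([.4852,.161,.109])),np.linalg.norm((po-pv)[:2]))
plan([(po[0],po[1],.085)],[5.6],.1,[5])
E
```

```text
[0.48330387 0.16487177 0.109     ] [0.52138238 0.07787179 0.045     ] [0.54639185 0.19109125 0.04      ] [325.02805887 232.27415196] 0.09496825110504309
[0.1, 0.008, -0.002, 0.801, -0.01, -0.0, 0.02]
[0.1, 0.008, -0.002, 0.801, -0.01, -0.0, 0.02]
[0.1, 0.007, -0.002, 0.8, -0.01, -0.0, 0.02]
[0.1, 0.008, -0.003, 0.801, -0.01, -0.0, 0.02]
[0.1, 0.008, -0.003, 0.801, -0.01, -0.0, 0.02]
-- max [0.4833 0.1649 0.085 ]
```

Call:
{"fn": "step_arm", "kwargs": {
  "steps": [
    [[0.1,0,0,0.8,0,0,0],[0.1,0.01,0,0.8,0,0,0],[0.1,0.01,0,0.8,0,0,0],[0.1,0,0,0.8,0,0,0],[0.1,0,0,0.8,0,0,0]]
  ]
}}

```text
t: 3.55
eef_pos: [0.4838, 0.1649, 0.0844]
orientation: [2.106, 2.331, 0.001]
wrist_force: [1.2, 0.3, -0.3]
opening: 0.0471
grasp_force: 0.0
```

Call:
{"fn": "step_arm", "kwargs": {
  "steps": [
    [[-0.9,0,0,0,0,0,0],[-0.9,0,0,0,0,0,0],[-0.9,0,0,0,0,0,0],[-0.9,0,0,0,0,0,0],[-0.9,0,0,0,0,0,0]]
  ]
}}

```text
t: 4.05
eef_pos: [0.4849, 0.1643, 0.0862]
orientation: [2.11, 2.328, 0.002]
wrist_force: [-1.6, 5.2, -3.6]
opening: 0.0115
grasp_force: 58.5
```

Call:
{"fn": "step_arm", "kwargs": {
  "steps": [
    [[-0.9,0.035,0.12,0,0,0,3],[-0.9,0.035,0.12,0,0,0,3],[-0.9,0.035,0.12,0,0,0,3],[-0.9,0.035,0.12,0,0,0,3],[-0.9,0.035,0.12,0,0,0,3]]
  ]
}}

```text
t: 4.55
eef_pos: [0.509, 0.1716, 0.0862]
orientation: [-2.397, -2.029, -0.003]
wrist_force: [-1.2, 6.8, -3.4]
opening: 0.0114
grasp_force: 58.7
```

Call:
{"fn": "step_arm", "kwargs": {
  "steps": [
    [[-0.9,0.035,0.12,0,0,0,3],[-0.9,0.035,0.12,0,0,0,3],[-0.9,0.035,0.12,0,0,0,3],[-0.9,0.035,0.12,0,0,0,3],[-0.9,0,0,0,0,0,0]]
  ]
}}

```text
t: 5.05
eef_pos: [0.5304, 0.1729, 0.0863]
orientation: [-2.596, -1.768, -0.007]
wrist_force: [1.6, 8.5, -5.4]
opening: 0.0118
grasp_force: 58.7
```

Call:
{"fn": "step_arm", "kwargs": {
  "steps": [
    [[-0.9,0.035,0.12,0,0,0,3],[-0.9,0.035,0.12,0,0,0,3],[-0.9,0.01,0.05,0,0,0,1],[-0.9,0,0,0,0,0,0]]
  ]
}}

```text
t: 5.45
eef_pos: [0.5424, 0.1715, 0.0863]
orientation: [-2.698, -1.607, -0.008]
wrist_force: [2.2, 10.0, -6.0]
opening: 0.0115
grasp_force: 58.6
```

Call:
{"fn": "step_arm", "kwargs": {
  "steps": [
    [[-0.9,0.01,0.05,0,0,0,1],[-0.9,0.01,0.05,0,0,0,1],[-0.9,0,0,0,0,0,0]]
  ]
}}

```text
t: 5.75
eef_pos: [0.5463, 0.1708, 0.0864]
orientation: [-2.726, -1.559, -0.009]
wrist_force: [2.3, 11.2, -6.7]
opening: 0.0112
grasp_force: 58.6
```

Call:
{"fn": "step_arm", "kwargs": {
  "steps": [
    [[-0.9,0.01,0.05,0,0,0,1],[-0.9,0.01,0.05,0,0,0,1],[-0.9,0,0,0,0,0,0]]
  ]
}}

```text
t: 6.05
eef_pos: [0.5492, 0.1701, 0.0863]
orientation: [-2.751, -1.51, -0.007]
wrist_force: [-0.2, 15.4, -5.2]
opening: 0.0113
grasp_force: 58.8
```

Call:
{"fn": "step_arm", "kwargs": {
  "steps": [
    [[-0.9,0.01,0.05,0,0,0,0],[-0.9,0,0,0,0,0,0],[-0.9,0,0,0,0,0,0]]
  ]
}}

```text
t: 6.35
eef_pos: [0.5493, 0.1701, 0.0863]
orientation: [-2.749, -1.509, -0.004]
wrist_force: [-4.1, 18.7, -1.0]
opening: 0.0116
grasp_force: 59.2
```

Call:
{"fn": "step_arm", "kwargs": {
  "steps": [
    [[-0.3,0,0,0,0,0,0],[-0.3,0,0,0,0,0,0],[-0.3,0,0,0,0,0,0]]
  ]
}}

```text
t: 6.65
eef_pos: [0.5432, 0.166, 0.0855]
orientation: [-2.748, -1.513, 0.018]
wrist_force: [-18.9, -0.3, 11.0]
opening: 0.0299
grasp_force: 0.0
```

Call:
{"fn": "step_arm", "kwargs": {
  "steps": [
    [[-0.3,0,0,-0.5,0,0,0],[-0.3,0,0,-0.8,0,0,0],[-0.3,0,0,-1,0,0,0],[-0.3,0,0,-1,0,0,0],[-0.3,0,0,-1,0,0,0]]
  ]
}}

```text
t: 7.15
eef_pos: [0.5505, 0.1658, 0.2604]
orientation: [2.751, 1.514, 0.003]
wrist_force: [0.6, 0.1, 0.1]
opening: 0.0298
grasp_force: 0.0
```

```bash
python3 - <<'E'
from h import *
T=get_image("wrist");cv2.imwrite("pics/w2.png",T)
print(sense()["eef_pos"],sense()["t"])
plan([(.5405,-.2815,.25)],[21.2],.95,[13])
E
```

```text
[0.55412611 0.16660021 0.26760017] 7.2
[0.95, -0.742, 0.439, 0.032, 0.06, -0.01, -4.12]
[0.95, -0.772, 0.384, 0.032, 0.06, -0.01, -4.12]
[0.95, -0.797, 0.328, 0.032, 0.06, -0.01, -4.12]
[0.95, -0.819, 0.27, 0.031, 0.06, -0.01, -4.12]
[0.95, -0.837, 0.21, 0.031, 0.06, -0.01, -4.12]
[0.95, -0.849, 0.15, 0.032, 0.06, -0.01, -4.12]
[0.95, -0.857, 0.088, 0.031, 0.06, -0.01, -4.12]
[0.95, -0.862, 0.026, 0.031, 0.06, -0.01, -4.12]
[0.95, -0.862, -0.035, 0.032, 0.06, -0.01, -4.12]
[0.95, -0.856, -0.097, 0.032, 0.06, -0.01, -4.12]
[0.95, -0.848, -0.159, 0.032, 0.06, -0.01, -4.12]
[0.95, -0.834, -0.219, 0.032, 0.06, -0.01, -4.12]
[0.95, -0.816, -0.278, 0.033, 0.06, -0.01, -4.12]
-- max [ 0.5405 -0.2815  0.25  ]
```

View pics/w2.png

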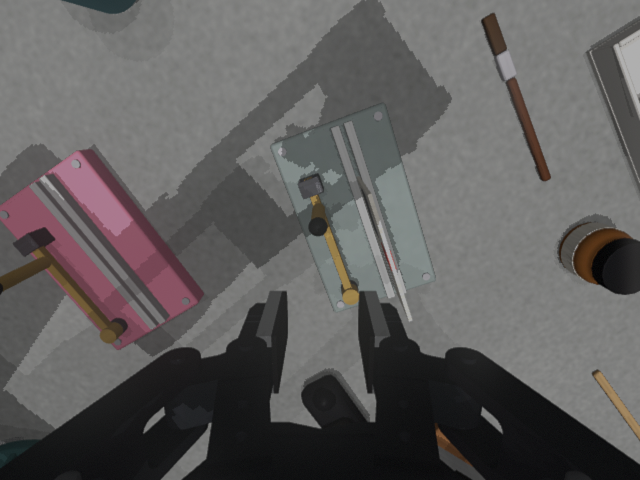

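The bar now lies along the stand, with its tip at about (314,196) just by the catch (311,186), pivot (350,296). I'll measure how well it has closed.

```bash
python3 - <<'E'
from h import *
I=cv2.imread("pics/w2.png");hsv=cv2.cvtColor(I,cv2.COLOR_BGR2HSV)
m=cv2.inRange(hsv,(15,120,80),(32,255,255));m[:, :295]=0;m[:,365:]=0;m[:185]=0;m[310:]=0
ys,xs=np.nonzero(m);c=[]
for r in range(238,284):
    q=xs[ys==r]
    if len(q):c.append((q.mean(),r))
c=np.array(c);W=np.array([atz("wrist",p,.045) for p in c]);k=np.polyfit(W[:,1],W[:,0],1);print("bar yaw",np.degrees(np.arctan2(1,k[0])),len(c))
# base corners from the grey-green mask
b=cv2.inRange(hsv,(70,15,60),(100,90,190));n,l,s,_=cv2.connectedComponentsWithStats(b);i=l[150,300] or l[200,340];print(s[i])
cr=I[90:320,260:440];cv2.imwrite("pics/c2.png",cv2.resize(cr,None,fx=3,fy=2.6,interpolation=cv2.INTER_CUBIC)[:600,:800])
E
```

```text
bar yaw 77.4308025936839 46
[  271   103   165   209 14234]
```

View pics/c2.png

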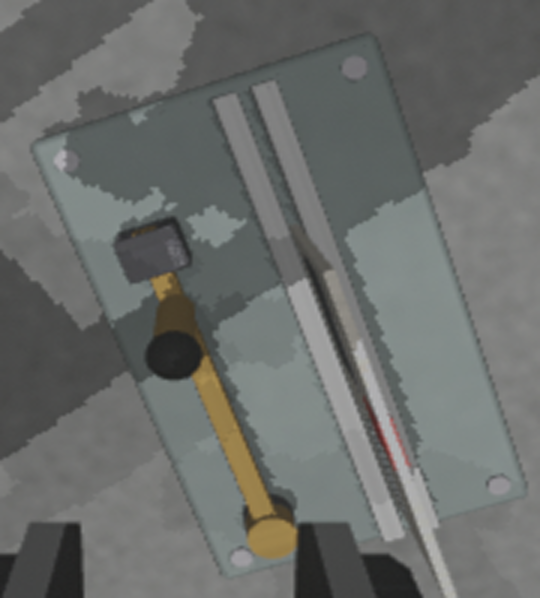

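```bash
python3 - <<'E'
from h import *
f=lambda p:(260+p[0]/3,90+p[1]/2.6)
for n,a,b,z in [("L",(35,150),(222,575),.025),("R",(372,35),(525,490),.025),("ridge",(214,100),(384,540),.03),("ridge2",(276,85),(335,265),.03),("screwsL",(66,160),(241,558),.026),("screwsR",(354,68),(499,485),.026),("bar?",(160,275),(272,535),.045)]:
    v=atz("wrist",f(a),z)-atz("wrist",f(b),z);print(n,np.linalg.norm(v),np.degrees(np.arctan2(v[1],v[0])))
I=cv2.imread("pics/w2.png");hsv=cv2.cvtColor(I,cv2.COLOR_BGR2HSV)
print(atz("wrist",f((272,535)),.047), atz("wrist",f((173,352)),.108))
E
```

```text
L 0.18636608107655242 77.06428099207966
R 0.1886925423167713 77.37395345550095
ridge 0.18602507366222004 77.27864944216493
ridge2 0.06872179582207218 75.4575200821343
screwsL 0.17399830325004137 77.40477511081322
screwsR 0.1739303493801572 77.5174073468996
bar? 0.11097316476425835 77.59353699965064
[0.53037737 0.07088002 0.047     ] [0.55073267 0.1656575  0.108     ]
```

The bar yaw of 77.4° matches the stand's 77.3°, so the latch is closed. Next is the clip.

Call:
{"fn": "step_arm", "kwargs": {
  "steps": [
    [[0.95,-0.74,0.44,0.03,0,0,-4.12],[0.95,-0.77,0.38,0.03,0,0,-4.12],[0.95,-0.8,0.33,0.03,0,0,-4.12],[0.95,-0.82,0.27,0.03,0,0,-4.12],[0.95,-0.84,0.21,0.03,0,0,-4.12]]
  ]
}}

```text
t: 7.7
eef_pos: [0.545, -0.008, 0.2526]
orientation: [2.432, 1.984, 0.002]
wrist_force: [0.3, 0.6, -1.0]
opening: 0.083
grasp_force: 0.0
```

Call:
{"fn": "step_arm", "kwargs": {
  "steps": [
    [[0.95,-0.85,0.15,0.03,0,0,-4.12],[0.95,-0.86,0.09,0.03,0,0,-4.12],[0.95,-0.86,0.03,0.03,0,0,-4.12],[0.95,-0.86,-0.04,0.03,0,0,-4.12],[0.95,-0.86,-0.1,0.03,0,0,-4.12]]
  ]
}}

```text
t: 8.2
eef_pos: [0.5395, -0.1808, 0.2466]
orientation: [2.039, 2.387, -0.0]
wrist_force: [1.2, -0.5, -0.2]
opening: 0.0836
grasp_force: 0.0
```

Call:
{"fn": "step_arm", "kwargs": {
  "steps": [
    [[0.95,-0.85,-0.16,0.03,0,0,-4.12],[0.95,-0.83,-0.22,0.03,0,0,-4.12],[0.95,-0.82,-0.28,0.03,0,0,-4.12],[0.95,0,0,0,0,0,0],[0.95,0,0,0,0,0,0]]
  ]
}}

```text
t: 8.7
eef_pos: [0.536, -0.2832, 0.2424]
orientation: [1.778, 2.589, -0.0]
wrist_force: [0.3, 0.3, -0.4]
opening: 0.0834
grasp_force: 0.0
```

```bash
python3 - <<'E'
from h import *
im=get_image("wrist");cv2.imwrite("pics/w3.png",im)
for n,z in [("clip",.08),("clip_grip",.116),("black_clip",.08)]:
    for r in tip_of("wrist",n)[:2]: print(n,np.round(r["point"]),round(r["conf"],2),atz("wrist",r["point"],z).round(4))
s=sense();print(s["eef_pos"],s["orientation"],s["t"])
E
```

```text
clip [328. 229.] 0.67 [ 0.5424 -0.287   0.08  ]
clip [330. 168.] 0.41 [ 0.5252 -0.2413  0.08  ]
clip_grip [332. 241.] 0.6 [ 0.5436 -0.2847  0.116 ]
black_clip [329. 117.] 0.84 [ 0.5113 -0.2062  0.08  ]
[ 0.5361834  -0.28118485  0.24213729] [1.77365040e+00 2.59275472e+00 1.01265977e-04] 8.9
```

View pics/w3.png

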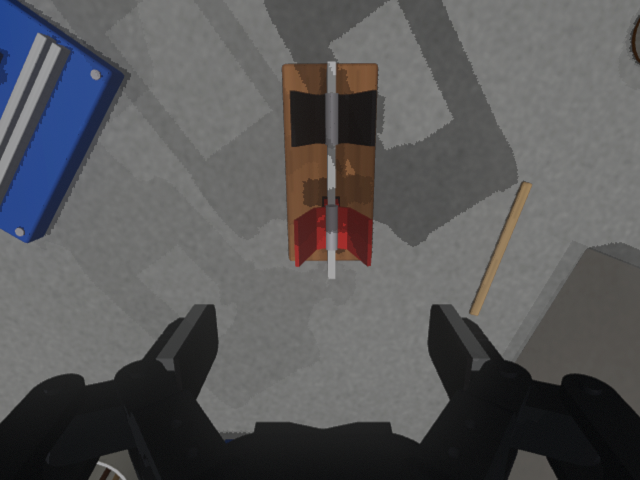

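The red clip's pin is centred about (331,227), its handle tops run x 295–371 and centre near row 242; the rail is vertical at column 331. The tool is aligned.

```bash
python3 - <<'E'
from h import *
print(atz("wrist",(331.5,227),.08),atz("wrist",(333,242),.122))
v=atz("wrist",(331.5,64),.075)-atz("wrist",(332,276),.075);print(np.degrees(np.arctan2(v[1],v[0])))
p=(.5428,-.2845)
plan([(*p,.165),(*p,.111)],[21.2,21.2],.95,[3,3])
E
```

```text
[ 0.54404386 -0.28393385  0.08      ] [ 0.54381145 -0.28311044  0.122     ]
111.85175190342517
[0.95, -0.046, 0.041, 0.643, 0.0, 0.0, 0.02]
[0.95, -0.045, 0.042, 0.643, 0.0, 0.0, 0.02]
[0.95, -0.046, 0.041, 0.642, 0.0, 0.0, 0.02]
-- max [ 0.5428 -0.2845  0.165 ]
[0.95, 0.0, -0.0, 0.45, 0.0, 0.0, -0.0]
[0.95, 0.0, -0.0, 0.45, 0.0, 0.0, -0.0]
[0.95, 0.0, -0.0, 0.45, 0.0, 0.0, -0.0]
-- max [ 0.5428 -0.2845  0.111 ]
```

Call:
{"fn": "step_arm", "kwargs": {
  "steps": [
    [[0.95,-0.04,0.05,0.6,0,0,-0.5],[0.95,-0.04,0.05,0.7,0,0,0],[0.95,-0.04,0.05,0.7,0,0,0],[0.95,0,0,0.6,0,0,0],[0.95,0,0,0.4,0,0,0]]
  ]
}}

```text
t: 9.4
eef_pos: [0.5429, -0.2829, 0.1201]
orientation: [-1.761, -2.599, 0.0]
wrist_force: [0.7, -0.8, 0.3]
opening: 0.0837
grasp_force: 0.0
```

Call:
{"fn": "step_arm", "kwargs": {
  "steps": [
    [[0.95,0,0,0.26,0,0,0],[0.95,0,0,0,0,0,0],[0.95,0,0,0,0,0,0]]
  ]
}}

```text
t: 9.7
eef_pos: [0.544, -0.2844, 0.112]
orientation: [1.762, 2.6, -0.0]
wrist_force: [0.2, -0.2, -0.3]
opening: 0.0833
grasp_force: 0.0
```

Call:
{"fn": "step_arm", "kwargs": {
  "steps": [
    [[0.3,0,0,0,0,0,0],[0,0,0,0,0,0,0],[-0.3,0,0,0,0,0,0],[-0.6,0,0,0,0,0,0],[-0.9,0,0,0,0,0,0]]
  ]
}}

```text
t: 10.2
eef_pos: [0.5449, -0.2859, 0.1144]
orientation: [1.761, 2.596, -0.001]
wrist_force: [-2.5, 0.3, 15.3]
opening: 0.0235
grasp_force: 59.4
```

Call:
{"fn": "step_arm", "kwargs": {
  "steps": [
    [[-0.9,0,0,0,0,0,0],[-0.9,0,0,0,0,0,0],[-0.9,0,0,0,0,0,0]]
  ]
}}

```text
t: 10.5
eef_pos: [0.5449, -0.2859, 0.1144]
orientation: [1.761, 2.596, -0.001]
wrist_force: [-2.5, 0.8, 15.5]
opening: 0.0235
grasp_force: 59.3
```

```bash
python3 - <<'E'
from h import *
s=sense();print(s["eef_pos"],s["opening"],s["grasp_force"],s["wrist_force"],s["t"])
a=get_image("wrist");b=get_image("side")
b=cv2.resize(b[300:440,320:460],(480,480),interpolation=cv2.INTER_CUBIC)
cv2.imwrite("pics/g.png",cv2.resize(np.hstack([a[:, 100:560],b]),(800,408)))
E
```

```text
[ 0.54486322 -0.2859003   0.11435753] 0.023488705515959756 59.3242210149765 [-2.46815482  0.82581692 15.484376  ] 10.5
```

View pics/g.png

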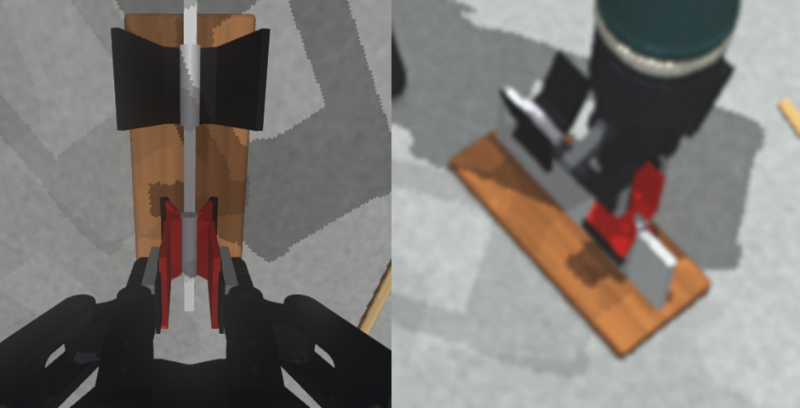

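The clip is squeezed with the handles nearly parallel and centred on the rail, and the jaws are spread below. Lifting.

Call:
{"fn": "step_arm", "kwargs": {
  "steps": [
    [[-0.9,0,0,-0.2,0,0,0],[-0.9,0,0,-0.4,0,0,0],[-0.9,0,0,-0.7,0,0,0],[-0.9,0,0,-1,0,0,0],[-0.9,0,0,-1,0,0,0]]
  ]
}}

```text
t: 11.1
eef_pos: [0.5429, -0.2842, 0.2445]
orientation: [-1.763, -2.599, 0.0]
wrist_force: [1.0, -1.0, -0.3]
opening: 0.0233
grasp_force: 59.7
```

Call:
{"fn": "step_arm", "kwargs": {
  "steps": [
    [[-0.9,0,0,-0.2,0,0,0],[-0.9,0,0,0,0,0,0],[-0.9,0,0,0,0,0,0]]
  ]
}}

```text
t: 11.4
eef_pos: [0.5427, -0.2841, 0.2503]
orientation: [-1.763, -2.598, 0.0]
wrist_force: [-0.7, -0.5, -0.9]
opening: 0.0233
grasp_force: 59.7
```

```bash
python3 - <<'E'
from h import *
s=sense();print(s["eef_pos"],s["opening"],s["grasp_force"],s["wrist_force"],s["t"])
plan([(.578,.118,.235)],[-12.6],-.9,[14])
E
```

```text
[ 0.54269517 -0.28412164  0.25027624] 0.02329671546277435 59.72116827964783 [-0.71663271 -0.47474542 -0.94958153] 11.4
[-0.9, 0.644, 0.324, 0.028, -0.01, -0.0, 2.45]
[-0.9, 0.657, 0.296, 0.028, -0.01, -0.0, 2.45]
[-0.9, 0.669, 0.268, 0.028, -0.01, -0.0, 2.45]
[-0.9, 0.68, 0.239, 0.028, -0.01, -0.0, 2.45]
[-0.9, 0.69, 0.21, 0.028, -0.01, -0.0, 2.45]
[-0.9, 0.698, 0.18, 0.028, -0.01, -0.0, 2.45]
[-0.9, 0.705, 0.15, 0.028, -0.01, -0.0, 2.45]
[-0.9, 0.711, 0.12, 0.028, -0.01, -0.0, 2.45]
[-0.9, 0.715, 0.09, 0.028, -0.01, -0.0, 2.45]
[-0.9, 0.718, 0.058, 0.028, -0.01, -0.0, 2.45]
[-0.9, 0.72, 0.028, 0.028, -0.01, -0.0, 2.45]
[-0.9, 0.721, -0.003, 0.028, -0.01, -0.0, 2.45]
[-0.9, 0.72, -0.034, 0.029, -0.01, -0.0, 2.45]
[-0.9, 0.718, -0.064, 0.028, -0.01, -0.0, 2.45]
-- max [0.578 0.118 0.235]
```

Call:
{"fn": "step_arm", "kwargs": {
  "steps": [
    [[-0.9,0.64,0.32,0.03,0,0,2.45],[-0.9,0.66,0.3,0.03,0,0,2.45],[-0.9,0.67,0.27,0.03,0,0,2.45],[-0.9,0.68,0.24,0.03,0,0,2.45],[-0.9,0.69,0.21,0.03,0,0,2.45]]
  ]
}}

```text
t: 11.9
eef_pos: [0.5547, -0.1393, 0.2428]
orientation: [-2.031, -2.392, 0.002]
wrist_force: [-0.4, -0.2, -1.0]
opening: 0.023
grasp_force: 59.7
```

Call:
{"fn": "step_arm", "kwargs": {
  "steps": [
    [[-0.9,0.7,0.18,0.03,0,0,2.45],[-0.9,0.7,0.15,0.03,0,0,2.45],[-0.9,0.71,0.12,0.03,0,0,2.45],[-0.9,0.72,0.09,0.03,0,0,2.45],[-0.9,0.72,0.06,0.03,0,0,2.45]]
  ]
}}

```text
t: 12.4
eef_pos: [0.5673, 0.0041, 0.2368]
orientation: [-2.275, -2.162, 0.005]
wrist_force: [0.1, 0.3, -0.7]
opening: 0.0231
grasp_force: 59.7
```

Call:
{"fn": "step_arm", "kwargs": {
  "steps": [
    [[-0.9,0.72,0.03,0.03,0,0,2.45],[-0.9,0.72,0,0.03,0,0,2.45],[-0.9,0.72,-0.03,0.03,0,0,2.45],[-0.9,0.72,-0.06,0.03,0,0,2.45],[-0.9,0,0,0,0,0,0]]
  ]
}}

```text
t: 12.9
eef_pos: [0.578, 0.1207, 0.2319]
orientation: [-2.447, -1.964, 0.004]
wrist_force: [0.2, -1.1, -0.9]
opening: 0.0237
grasp_force: 59.7
```

```bash
python3 - <<'E'
from h import *
s=sense();print(s["eef_pos"],s["orientation"],s["opening"],s["t"])
a=get_image("wrist");b=get_image("side");cv2.imwrite("pics/a.png",a);cv2.imwrite("pics/b.png",b)
for c in ["wrist","side"]:
  for n in ["clip","card_mark"]: print(c,n,[(np.round(r["point"],1).tolist(),round(r["conf"],2)) for r in tip_of(c,n)[:2]])
b=cv2.resize(b[130:250,290:410],(480,480),interpolation=cv2.INTER_CUBIC)
cv2.imwrite("pics/ab.png",np.hstack([a[:, 160:480],b]))
E
```

```text
[0.57802688 0.12070319 0.23186766] [-2.4470053  -1.96446234  0.00437912] 0.023733500426757887 12.9
wrist clip [([263.3, 182.8], 0.34), ([331.4, 210.6], 0.16)]
wrist card_mark [([332.5, 242.7], 0.56)]
side clip [([354.3, 187.8], 0.52)]
side card_mark [([352.0, 212.6], 0.77)]
```

View pics/ab.png

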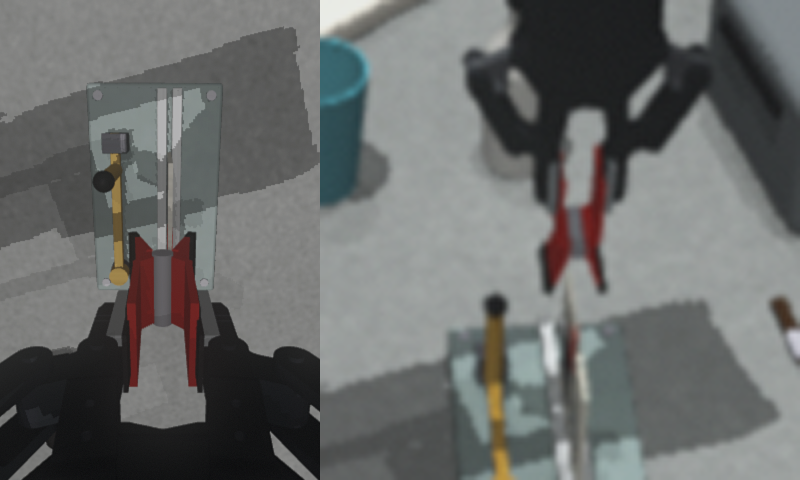

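The wrist crop shows the clip upright with its pin at column ≈322 and jaw tips 292–352; the card's edge is near column 330, the mark hidden behind the jaws. In the side crop, the pin is at about side px (353,188) and the card top runs from (351.5,201) to (355.5,221).

```bash
python3 - <<'E'
from h import *
s=sense();t=np.array(s["eef_pos"]);print("tcp",t)
pin=t-[0,0,.0344];n=np.array([np.cos(np.radians(-12.6)),np.sin(np.radians(-12.6)),0]);e=np.array([-n[1],n[0],0])
for c in ["wrist","side"]:
    print(c,"pin",proj(c,pin),"pin ends",proj(c,pin+.018*e),proj(c,pin-.018*e),"tips",[proj(c,pin-[0,0,.032]+k*.0145*n) for k in (1,-1)])
    for nm,m in [("top",(.5795,.1162,.12)),("tri",(.5762,.1183,.12))]:
        m=np.array(m);print("  card ends",nm,proj(c,m+.055*e),proj(c,m-.055*e),proj(c,m))
for q in [(351.5,200.8),(355.5,221.3)]: w=atz("side",q,.12);print("side card",w,n@w,n@t)
a=cv2.imread("pics/a.png");g=cv2.cvtColor(a,cv2.COLOR_BGR2GRAY)
for r in (150,165,175,185,195,205,215,225,240): print(r,g[r,318:346].tolist())
b=cv2.imread("pics/b.png");g=cv2.cvtColor(b,cv2.COLOR_BGR2GRAY)
for r in (198,201,204,207,210,214,218,222,226): print(r,g[r,342:366].tolist())
E
```

```text
tcp [0.57918746 0.11657736 0.23395216]
wrist pin [323.86823948 287.11305115] pin ends [323.90834864 251.49242769] [323.83048099 320.64607201] tips [array([349.6585566 , 262.87968568]), array([297.733067  , 262.87460022])]
  card ends top [324.18838967 155.46494669] [323.99286364 310.55344462] [324.084301   238.02661348]
  card ends tri [318.39673285 153.32739659] [318.90589121 308.90365245] [318.66781004 236.15658643]
side pin [354.47465639 187.10537329] pin ends [353.72183694 181.95369033] [355.24292468 192.36277557] tips [array([360.04803082, 197.4730733 ]), array([347.52626468, 197.8634426 ])]
  card ends top [350.88027606 197.25109067] [355.23744221 229.19169857] [352.99424891 212.74776343]
  card ends tri [349.32930385 196.93420902] [353.58913226 228.83648652] [351.39608761 212.41255762]
side card [0.58900501 0.1572174  0.12      ] 0.5405239460015837 0.5398081927691031
side card [0.57618424 0.08705541 0.12      ] 0.5433173074290063 0.5398081927691031
150 [176, 178, 178, 178, 178, 177, 179, 178, 116, 103, 139, 141, 121, 85, 115, 130, 131, 134, 133, 131, 130, 130, 126, 96, 99, 101
[... 1503 characters left out ...]
54, 156, 159, 158, 137, 107, 113, 144, 156, 157, 154, 153, 152, 154, 155, 156, 155, 156, 155, 155]
210 [148, 142, 136, 148, 157, 168, 154, 128, 122, 103, 95, 123, 142, 142, 142, 141, 139, 134, 120, 114, 107, 104, 99, 98]
214 [105, 104, 110, 149, 201, 211, 175, 125, 83, 64, 67, 83, 113, 148, 159, 162, 158, 137, 113, 99, 98, 100, 99, 96]
218 [161, 160, 150, 146, 198, 220, 216, 176, 102, 51, 50, 83, 140, 163, 161, 145, 122, 106, 101, 101, 101, 101, 101, 97]
222 [166, 167, 162, 148, 151, 183, 194, 151, 88, 51, 55, 88, 148, 180, 147, 110, 102, 102, 102, 102, 103, 103, 102, 102]
226 [121, 129, 126, 121, 103, 107, 114, 111, 90, 64, 74, 90, 121, 172, 167, 128, 105, 102, 102, 101, 102, 103, 101, 100]
```

Call:
{"fn": "step_arm", "kwargs": {
  "steps": [
    [[-0.9,0,0.07,0.3,0,0,0],[-0.9,0,0,0.3,0,0,0],[-0.9,0,0,0.2,0,0,0],[-0.9,0,0,0,0,0,0],[-0.9,0,0,0,0,0,0]]
  ]
}}

```text
t: 13.7
eef_pos: [0.5819, 0.1169, 0.202]
orientation: [-2.451, -1.964, 0.002]
wrist_force: [0.3, 0.3, -0.1]
opening: 0.0234
grasp_force: 59.7
```

Call:
{"fn": "step_arm", "kwargs": {
  "steps": [
    [[-0.9,0,0,0,0,0,0],[-0.9,0,0,0,0,0,0],[-0.9,0,0,0,0,0,0]]
  ]
}}

```text
t: 14.0
eef_pos: [0.5825, 0.1171, 0.203]
orientation: [2.451, 1.964, 0.001]
wrist_force: [-0.3, 0.2, -0.2]
opening: 0.0231
grasp_force: 59.7
```

```bash
cat > m.py <<'E'
from h import *
a=get_image("wrist");b=get_image("side");d=get_image("top");s=sense();t=np.array(s["eef_pos"])
y=np.degrees(2*np.arctan2(s["orientation"][1],s["orientation"][0]))-90
n=np.array([np.cos(np.radians(-12.6)),np.sin(np.radians(-12.6)),0]);e=np.array([-n[1],n[0],0])
print("tcp",t,"n",n@t,"e",e@t,"yaw",y,s["opening"],s["wrist_force"].round(1),s["t"])
pin=t-[0,0,.0344]
for c in ["wrist","side","top"]:
    print(c,"pin",proj(c,pin).round(1),"tips",[proj(c,pin-[0,0,.032]+k*.0145*n).round(1) for k in (1,-1)],[proj(c,.5425*n+(.24+k*.055)*e+[0,0,.12]).round(1) for k in (1,0,-1)])
g=cv2.cvtColor(a,cv2.COLOR_BGR2GRAY)
for r in (150,170,190,210): print(r,g[r,314:346].tolist())
red=((a[:,:,2]>70)&(a[:,:,1]<40)&(a[:,:,0]<40))
for r in range(225,330,15):
    x=np.nonzero(red[r,200:450])[0]+200
    if len(x): print("red",r,x.min(),x.max(),(x.min()+x.max())/2)
for c in ["side","top"]:
  for q in ["card_mark","clip"]:print(c,q,[np.round(r["point"],1).tolist() for r in tip_of(c,q)[:2]])
cv2.imwrite("pics/last_a.png",a);cv2.imwrite("pics/last_b.png",b);cv2.imwrite("pics/last_d.png",d)
E
python3 m.py
```

```text
tcp [0.58237248 0.11705725 0.20277795] n 0.5428118145095076 e 0.24127875694605824 yaw -12.593575332765724 0.02339464872201264 [-0.1  0.4 -0. ] 14.15
wrist pin [323.8 287.2] tips [array([349.5, 263. ]), array([297.6, 263. ])] [array([323.1, 162.3]), array([322.9, 255.2]), array([322.8, 335.4])]
side pin [355.1 197. ] tips [array([360.5, 207. ]), array([348.2, 207.4])] [array([351.8, 197.2]), array([354. , 212.7]), array([356.2, 229.1])]
top pin [272.9 220.4] tips [array([274.6, 218.1]), array([272.9, 230.7])] [array([250.3, 223.8]), array([274.8, 226.5]), array([299.3, 229.2])]
150 [179, 178, 180, 179, 128, 95, 103, 139, 140, 99, 82, 119, 131, 132, 133, 134, 133, 131, 131, 131, 116, 103, 101, 102, 101, 101, 100, 101, 101, 102, 103, 102]
170 [112, 111, 110, 113, 141, 176, 179, 173, 151, 143, 89, 107, 118, 129, 132, 133, 131, 130, 131, 131, 105, 102, 100, 101, 100, 101, 101, 101, 101, 100, 101, 101]
190 [112, 110, 111, 109, 101, 139, 142, 142, 143, 141, 94, 109, 116, 118, 119, 128, 128, 128, 130, 127, 98, 99, 101, 100, 101, 101, 101, 101, 101, 103, 102, 102]
210 [109, 109, 110, 109, 107, 124, 126, 126, 127, 124, 84, 92, 96, 97, 97, 98, 108, 109, 112, 123, 82, 77, 84, 85, 86, 85, 86, 86, 86, 85, 85, 86]
red 240 295 349 322.0
red 255 296 348 322.0
red 270 292 352 322.0
red 285 291 354 322.5
red 300 288 357 322.5
red 315 287 358 322.5
side card_mark [[351.6, 212.7]]
side clip [[355.1, 198.0]]
top card_mark [[274.4, 228.7]]
top clip [[425.8, 166.4], [273.8, 218.4]]
```

Call:
{"fn": "step_arm", "kwargs": {
  "steps": [
    [[-0.9,-0.03,-0.02,0.2,0,0,0],[-0.9,0,0,0.2,0,0,0],[-0.9,0,0,0.2,0,0,0],[-0.9,0,0,0.18,0,0,0],[-0.9,0,0,0,0,0,0]]
  ]
}}

```text
t: 14.85
eef_pos: [0.5801, 0.1159, 0.1697]
orientation: [-2.451, -1.963, 0.004]
wrist_force: [0.3, 0.1, -0.9]
opening: 0.0235
grasp_force: 59.7
```

Call:
{"fn": "step_arm", "kwargs": {
  "steps": [
    [[-0.9,0,0,0,0,0,0],[-0.9,0,0,0,0,0,0],[-0.9,0,0,0,0,0,0],[-0.9,0,0,0,0,0,0]]
  ]
}}

```text
t: 15.25
eef_pos: [0.5814, 0.116, 0.1716]
orientation: [2.451, 1.964, 0.001]
wrist_force: [0.3, 0.3, -0.8]
opening: 0.0236
grasp_force: 59.7
```

```bash
python3 m.py; python3 - <<'E'
import cv2,numpy as np
a=cv2.imread("pics/last_a.png");b=cv2.imread("pics/last_b.png")
f=lambda i:cv2.resize(i,(400,560),interpolation=cv2.INTER_CUBIC)
cv2.imwrite("pics/fin.png",np.hstack([f(a[150:346,250:390]),f(b[150:262,315:395])]))
E
```

```text
tcp [0.58132901 0.11604129 0.17150221] n 0.5420150976435929 e 0.2400596326313784 yaw -12.595628837814687 0.023105411279741885 [-0.4 -0.6 -0.4] 15.4
wrist pin [323.8 287.2] tips [array([349.5, 263. ]), array([297.6, 263. ])] [array([324.9, 166.5]), array([324.6, 273.4]), array([324.4, 363.7])]
side pin [354.1 207.4] tips [array([359.5, 217. ]), array([347.4, 217.4])] [array([351.8, 197.2]), array([354. , 212.7]), array([356.2, 229.1])]
top pin [274.3 224.7] tips [array([275.9, 222.3]), array([274.3, 234.6])] [array([250.3, 223.8]), array([274.8, 226.5]), array([299.3, 229.2])]
150 [179, 179, 180, 180, 169, 102, 93, 113, 141, 141, 102, 83, 106, 131, 133, 133, 135, 136, 135, 132, 132, 133, 130, 101, 102, 102, 102, 102, 101, 102, 102, 102]
170 [169, 167, 166, 166, 157, 146, 178, 180, 152, 146, 148, 146, 111, 117, 130, 133, 134, 134, 133, 131, 131, 131, 122, 91, 93, 102, 102, 102, 102, 102, 101, 101]
190 [112, 111, 111, 111, 108, 97, 137, 141, 140, 140, 140, 126, 100, 115, 117, 118, 119, 120, 130, 130, 130, 132, 121, 93, 98, 101, 100, 101, 101, 101, 101, 100]
210 [110, 110, 110, 111, 107, 95, 135, 139, 138, 139, 139, 124, 96, 97, 97, 97, 101, 109, 110, 109, 110, 110, 108, 100, 100, 100, 101, 100, 100, 99, 99, 100]
red 240 295 349 322.0
red 255 296 348 322.0
red 270 292 352 322.0
red 285 291 354 322.5
red 300 288 357 322.5
red 315 287 358 322.5
side card_mark [[353.5, 211.7]]
side clip [[355.6, 208.6], [287.7, 175.9]]
top card_mark [[273.6, 231.6]]
top clip [[275.8, 221.7]]
```

View pics/fin.png

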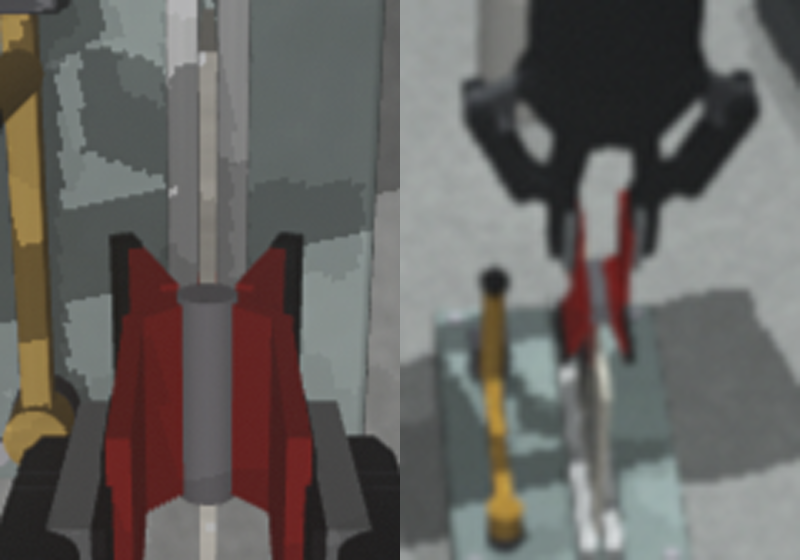

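The card's edge runs straight under the pin, centred between the jaws, with no contact force, and the latch is closed. I'm handing it in.

```bash
python3 -c "
from plant import *
print(finish_job())"
```

```text
the job is handed in; nothing more can be done
None
```

The latch is closed in its catch, and the red clip is held upright and fully open over the card at the red mark, with its jaw tips about 15 mm down and no contact force measured; I handed the job in at about 15 s.

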